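# Hold the test gauge on the gas manifold's slanted nipple

### The job

Pick up the hand-held test gauge from the bench and press its open mouth squarely onto the slanted test nipple of the gas manifold until it snaps past the nipple's lock balls and pushes the spring collar down to its stop. Keep the gauge in the gripper and finish while still holding it pressed there against the spring. Do not knock over or shift the jar, the bottle or the tube rack.

Things in the scene. Friction and masses are not known exactly. Their poses are not given: they have to be found in the camera images.
- gauge_center (a point): The test gauge: loose round steel body 32 mm in diameter, 86 mm tall, black grip bands, white dial on top, 0.11 to 0.21 kg, standing on the bench mouth down. Point on its axis half-way up (43 mm above its lower end). z runs along its axis from mouth to dial. Grip it on the banded part, 44 to 71 mm above its lower end.
- gauge_mouth (a point): Centre of the open mouth at the lower end of the same gauge (flat rim, 30 mm outside, opening 17 mm, bore 46 mm deep); z as above.
- nipple_tip (a point): Tip of the manifold's steel test nipple, 115 mm above the bench, 58 mm from its foot. z points outwards along the nipple's axis, which leans 22 degrees from vertical, roughly towards the robot (direction turns with the manifold). The greased stem is 14 mm thick and tapers to 8 mm over its last 8 mm, so the mouth finds it if up to about 4 mm off.
- nipple_seat (a point): Point on the nipple's axis 42 mm below the tip, where the centre of the gauge's mouth lies when fully home. z as nipple_tip. On the way, 28 mm below the tip, four spring lock balls stand out of the stem to 20.6 mm across; the mouth snaps past them, which takes about 3 to 10 N.
- collar (a joint): Brass spring collar (26 mm ring) on the nipple, whose upper face is 32 mm below the tip at 0; the mouth's rim pushes it down along the nipple, 0 to its stop at 0.010 m. Its spring pushes back with 3 N at 0 and 12 N at the stop, so the gauge rides back up to the lock balls if it is let go.
- manifold: Gas manifold: fixed aluminium block 100 x 110 x 40 mm with brass stubs at both ends and a slanted boss that carries the nipple. Origin on the bench, 20 mm from the block's middle towards its nipple side; its -x axis is the way the nipple leans.
- jar: Bystander: clear sample jar with yellow lid, 58 mm in diameter, 58 mm tall, loose. Origin: centre of its underside.
- bottle: Bystander: white bottle with a blue cap, 60 mm in diameter, 120 mm tall, loose. Origin: centre of its underside.
- rack: Bystander: red tube rack 90 x 170 mm, 50 mm tall with its tubes, loose. Origin: centre of its underside.
Not all that is in view belongs to the job. Several things look just like the part that bears gauge_center: the one meant starts farthest from the robot's base.

How it is judged:
By the outcome, as a careful person would: the job done as asked, in the order asked, and still so for the second after the job is handed in, while the arm keeps its last pose, push and grip.
It also fails if it takes over 38 s, if anything falls off the work surface, if the arm or the gripper's body presses on something with over 40 N, if the wrist force passes 120 N, or if a joint passes its speed limit or range.

### The arm

A 7-joint arm with a two-finger parallel gripper is mounted at the origin on the work surface. World frame = base frame: x ahead of the robot, y to its left, z up, the work surface at z = 0. Lengths are in m, angles in rad, forces in N, time in s.
With the tool pointing down it reaches from about 0.4 to 0.875 m from the base axis. Payload 19.3 kg.
Tool frame: the origin (TCP) lies at the very end of the fingers, on their centre line; the grasp point (between the pads) lies 19 mm behind it; z points along the fingers, y is the direction in which the jaws open and shut (so a half turn about z gives the same grasp; the last joint's range is limited). The gripper opens to 85 mm and grips with 20 to 120 N. Pads are 22 mm wide; open, the fingers measure 114 mm over their backs; the gripper's body (76 mm by 85 mm) begins 54 mm behind the grasp point. The pads swing forward as they close: fully open they stand 13 mm farther back than shut.
Start: joints at [1.102, 0.521, -0.036, 1.599, 0.021, 1.021, -0.113], TCP at [0.243, -0.576, 0.231] pointing down, gripper open.
Joint ranges: [-2.91, 2.91], [-0.3, 2.13], [-1.5, 1.42], [0.17, 2.43], [-1.26, 4.41], [0.16, 1.93], [-2.52, 2.52]. Speed limits (rad/s): [1.89, 1.89, 2.39, 2.39, 3.01, 3.01, 3.01].

### API

Orientations are given as [roll, pitch, yaw] about the fixed x, y, z axes, in that order (R = Rz(yaw) Ry(pitch) Rx(roll)).
In Python, from workcell import bot, grab_frame, calibration, workorder gives the robot as it stands.
- The arm moves only by the tool move_arm, never from a script. Its arguments are lists of equal length, an entry for each row: "jaw": the closure in counts, from 0 (fully open) to 255 (shut); "dp": the shift along the tool's x, y, z in units of 800 mm (1.0 is 800 mm), a list of three; "rotation": the turn, a rotation vector about the tool's x, y, z in units of pi rad (1.0 is pi rad), a list of three. In form: {"jaw": [jaw, ...], "dp": [[dx, dy, dz], ...], "rotation": [[rx, ry, rz], ...]}. A call has 1 to 10 rows; each row shifts and turns the commanded pose from where the row before left it, along the tool's axes as they then stand; what a row does not reach is not made up. A row lasts 1/8 s, in which the tool goes at most 62.5 mm and 10.7 degrees, less where a joint would pass 70% of its speed; a pose out of reach is approached as far as the arm can. A call with a number of a shift or a turn outside -1 to 1 is refused whole. A call with a gripper value outside its range is refused whole. The fingers move at their own pace and stop on an object; "squeeze" is the grip in N (left out, the last holds). Time passes only in rows, so rows that do not move let the fingers close. It gives the time, the measured TCP pose, the force and the opening at its end, in the units of the state.
- bot.observe(): the state, without advancing time (a new reading comes with each control period).
- grab_frame(name): name is "scene" or "side" or "wrist"; returns the picture (420x560x3 uint8, blue, green, red); there is no depth.
- calibration(name): a dict with "camera_matrix" (3x3 intrinsics, pixels), "T" (4x4, takes a point from camera to world coordinates). Camera axes: x right, y down, z forward; pixel columns grow to the right and rows downward; lengths in m; the calibration is good to about 2 mm. A picture is of the moment at which its call begins: read the wrist's pose just before it. calibration takes no time and is no camera call; for the wrist camera it gives the pose at the moment of the call.
- workorder.job_done(): hands the job in, once; it reports no verdict.
The state is a dict: "clock": time; "qpos": joint angles; "qd": joint speeds; "joint_efforts": joint torques, N m; "position": TCP position; "tool_rot": TCP orientation; "force": force on the tool from outside, world axes, zero at the start; "moment": the same for the moment, N m; "grip_width": finger opening in m.
Only numpy, scipy, OpenCV 4.12 (cv2) and the standard library are available. Lean on these libraries where they do the work, as an engineer would, in place of code of your own. Each camera call takes 0.05 s, during which the arm holds its last target. There are 200 camera calls.

## Working session

There is one attempt and no reset: what is moved stays moved. The work goes in short steps, Python scripts to look and compute and a tool call to move; the robot and the scene stay as the last step left them, time stands still between calls to the robot, and variables do not carry over. Pictures are saved under pics/ and viewed, about 8 in all and at most 12, crops included, and the job is handed in when it is done.

Besides the shell and the picture viewer there is one more tool, called after ">>>" as name(argument=value, ...) on one line, values as JSON. move_arm: Moves the arm, as the interface text tells. Shifts and turns lie within -1 to 1; 1 stands for 800 mm of shift or pi rad of turn. Its arguments: {"type":"object","properties":{"jaw":{"type":"array","items":{"type":"number"}},"dp":{"type":"array","items":{"type":"array","items":{"type":"number","minimum":-1,"maximum":1}}},"rotation":{"type":"array","items":{"type":"array","items":{"type":"number","minimum":-1,"maximum":1}}},"squeeze":{"type":"number"}},"required":["jaw","dp","rotation"]}

```bash
mkdir -p pics; cat > h.py <<'E'
import numpy as np, cv2
from workcell import bot, grab_frame, calibration, workorder
E
python3 - <<'E'
from h import *
s=bot.observe(); print({k:np.round(v,3) for k,v in s.items()})
for n in("scene","side"):
    c=calibration(n); print(n,np.round(c["camera_matrix"],1).tolist(),np.round(c["T"],3).tolist())
    cv2.imwrite(f"pics/{n}0.png",cv2.resize(grab_frame(n),(800,600),interpolation=cv2.INTER_CUBIC))
E
```

```text
{'clock': np.float64(0.0), 'qpos': array([ 1.102,  0.522, -0.036,  1.6  ,  0.021,  1.021, -0.113]), 'qd': array([-0.001,  0.001,  0.002,  0.001,  0.002,  0.001, -0.   ]), 'joint_efforts': array([ 0.0000e+00, -9.2713e+01,  1.9800e+00, -3.6993e+01,  1.8000e-02,
        8.0000e-03, -0.0000e+00]), 'position': array([ 0.243, -0.576,  0.231]), 'tool_rot': array([-3.14 ,  0.   ,  0.399]), 'force': array([ 0.031, -0.273, -0.096]), 'moment': array([ 0.027, -0.046,  0.045]), 'grip_width': np.float64(0.086)}
scene [[501.6, 0.0, 283.7], [0.0, 501.6, 213.3], [0.0, 0.0, 1.0]] [[0.576, 0.43, -0.695, 1.33], [0.817, -0.326, 0.475, -0.535], [-0.023, -0.842, -0.539, 0.734], [0.0, 0.0, 0.0, 1.0]]
side [[432.7, 0.0, 288.8], [0.0, 432.7, 207.5], [0.0, 0.0, 1.0]] [[-0.695, -0.452, 0.558, -0.062], [-0.718, 0.458, -0.524, 0.597], [-0.019, -0.766, -0.643, 0.784], [0.0, 0.0, 0.0, 1.0]]
```

View pics/scene0.png

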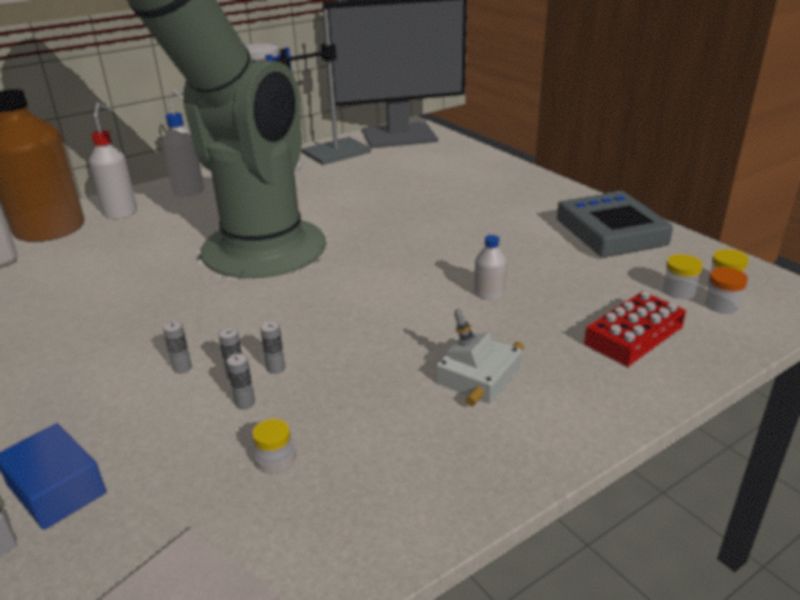

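View pics/side0.png

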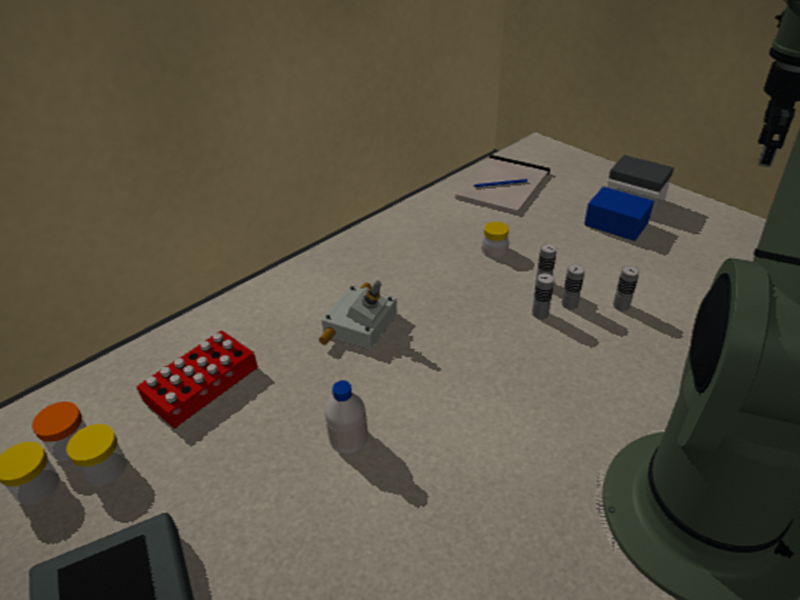

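The scene view shows four gauges with tops at (175,328), (229,336), (238,360) and (271,328), and the nipple tip at about (459,313). The side view shows the tops at (548,250), (544,280), (575,270) and (629,272), and the nipple tip at about (377,284).

```bash
cat >> h.py <<'E'
def ray(c,uv):
    T=np.array(c["T"]); d=T[:3,:3]@np.linalg.inv(c["camera_matrix"])@[uv[0],uv[1],1]
    return T[:3,3],d/np.linalg.norm(d)
def onplane(c,uv,z):
    o,d=ray(c,uv); return o+d*(z-o[2])/d[2]
def tri(obs):
    A=0;b=0
    for c,uv in obs:
        o,d=ray(c,uv); P=np.eye(3)-np.outer(d,d); A=A+P; b=b+P@o
    return np.linalg.solve(A,b)
def proj(c,p):
    T=np.linalg.inv(c["T"]); q=c["camera_matrix"]@(T[:3,:3]@p+T[:3,3]); return q[:2]/q[2]
E
python3 - <<'E'
from h import *
a=calibration("scene");b=calibration("side")
for c,L in((a,[(175,328),(229,336),(238,360),(271,328)]),(b,[(548,250),(544,280),(575,270),(629,272)])):
    for p in L:
        q=onplane(c,np.array(p)*.7,.086); print(p,q.round(3),np.hypot(*q[:2]).round(3))
print("tip",tri([(a,np.array((459,313))*.7),(b,np.array((377,284))*.7)]).round(4))
for n,p,q,z in(("jar",(272,434),(497,230),.058),("bottle",(492,241),(342,389),.12)):
    print(n,onplane(a,np.array(p)*.7,z).round(3),onplane(b,np.array(q)*.7,z).round(3))
print("rack",onplane(a,np.array((636,322))*.7,.045).round(3))
for n,p in(("mleft stub",(476,396)),("right stub",(517,346))): print(n,onplane(a,np.array(p)*.7,.02).round(3))
E
```

```text
(175, 328) [ 0.325 -0.301  0.086] 0.443
(229, 336) [ 0.4   -0.239  0.086] 0.466
(238, 360) [ 0.467 -0.254  0.086] 0.532
(271, 328) [ 0.42  -0.176  0.086] 0.455
(548, 250) [ 0.459 -0.25   0.086] 0.522
(544, 280) [ 0.408 -0.17   0.086] 0.442
(575, 270) [ 0.386 -0.234  0.086] 0.451
(629, 272) [ 0.313 -0.298  0.086] 0.432
tip [0.5935 0.0686 0.109 ]
jar [ 0.616 -0.274  0.058] [ 0.598 -0.268  0.058]
bottle [0.457 0.259 0.12 ] [0.439 0.269 0.12 ]
rack [0.722 0.354 0.045]
mleft stub [0.687 0.032 0.02 ]
right stub [0.628 0.171 0.02 ]
```

```bash
cat >> h.py <<'E'
from scipy.spatial.transform import Rotation as Ro
def pose():
    s=bot.observe(); return np.array(s["position"]),Ro.from_euler("xyz",s["tool_rot"])
def plan(p1,R1,step=.045,deg=8,n=0,start=None):
    p0,R0=start or pose(); w=(R0.inv()*R1).as_rotvec()
    n=n or int(np.ceil(max(np.linalg.norm(p1-p0)/step,np.degrees(np.linalg.norm(w))/deg,1)))
    dp=[((R0*Ro.from_rotvec(w*i/n)).inv().apply((p1-p0)/n)/.8).round(4).tolist() for i in range(n)]
    print(n,"dp",dp,"rot",[(w/n/np.pi).round(4).tolist()]*n)
E
python3 - <<'E'
from h import *
plan(np.array([.463,-.252,.21]),Ro.from_euler("xyz",[np.pi,0,np.radians(-20)]))
E
```

```text
9 dp [[0.0457, -0.0295, 0.0029], [0.0431, -0.0332, 0.0029], [0.0402, -0.0367, 0.0029], [0.037, -0.0399, 0.0029], [0.0335, -0.0428, 0.0029], [0.0299, -0.0455, 0.0029], [0.026, -0.0478, 0.0029], [0.0219, -0.0498, 0.0029], [0.0177, -0.0514, 0.0029]] rot [[-0.0, 0.0, 0.0264], [-0.0, 0.0, 0.0264], [-0.0, 0.0, 0.0264], [-0.0, 0.0, 0.0264], [-0.0, 0.0, 0.0264], [-0.0, 0.0, 0.0264], [-0.0, 0.0, 0.0264], [-0.0, 0.0, 0.0264], [-0.0, 0.0, 0.0264]]
```

>>> move_arm(jaw=[0,0,0,0,0,0,0,0,0,0], dp=[[0.0457,-0.0295,0.003],[0.0431,-0.0332,0.003],[0.0402,-0.0367,0.003],[0.037,-0.0399,0.003],[0.0335,-0.0428,0.003],[0.0299,-0.0455,0.003],[0.026,-0.0478,0.003],[0.0219,-0.0498,0.003],[0.0177,-0.0514,0.003],[0,0,0]], rotation=[[0,0,0.0264],[0,0,0.0264],[0,0,0.0264],[0,0,0.0264],[0,0,0.0264],[0,0,0.0264],[0,0,0.0264],[0,0,0.0264],[0,0,0.0264],[0,0,0]], squeeze=60)

```text
clock: 1.35
position: [0.4646, -0.249, 0.2093]
tool_rot: [-3.141, 0.001, -0.344]
force: [-0.7, -0.1, -0.3]
grip_width: 0.0853
```

```bash
python3 - <<'E'
from h import *
s=bot.observe(); print(s["position"],s["tool_rot"],s["qpos"],s["clock"])
c=calibration("wrist"); print(np.round(c["T"],3).tolist(),np.round(c["camera_matrix"],1).tolist()); np.savez("w1.npz",**{k:np.array(c[k]) for k in("T","camera_matrix")})
im=grab_frame("wrist"); cv2.imwrite("pics/w1.png",im)
for p in((.463,-.252,.086),(.463,-.252,0)): print(proj(c,np.array(p)))
E
```

```text
[ 0.46461582 -0.24902471  0.20927783] [-3.14057230e+00  5.43707921e-04 -3.43597586e-01] [ 0.34914544  0.39433763  0.04064616  1.88240262 -0.0218067   0.86585
 -1.51357773] 1.35
[[-0.336, -0.901, -0.274, 0.533], [-0.942, 0.321, 0.098, -0.273], [-0.0, 0.29, -0.957, 0.351], [0.0, 0.0, 0.0, 1.0]] [[341.5, 0.0, 278.4], [0.0, 341.5, 209.0], [0.0, 0.0, 1.0]]
[283.12892523 200.30131282]
[282.05155772 178.45064969]
```

View pics/w1.png

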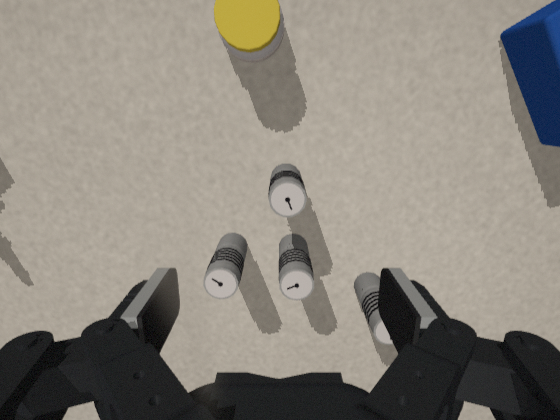

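The wrist view shows the target gauge's dial centre at (288,199), with neighbours at (221,285), (296,286) and (385,330). The jar is at the top.

```bash
python3 - <<'E'
from h import *
c=dict(np.load("w1.npz"))
for p in((288,199),(296,286),(221,285),(383,332)):
    q=onplane(c,p,.086); print(q.round(4),np.hypot(*q[:2]))
im=cv2.imread("pics/w1.png"); g=cv2.cvtColor(im,cv2.COLOR_BGR2HSV)
m=cv2.inRange(g,(0,0,190),(180,30,255))[175:222,265:310]; y,x=np.nonzero(m); print(len(x),(x.min()+x.max())/2+265,(y.min()+y.max())/2+175,np.ptp(x),np.ptp(y))
t=onplane(c,(288,199.5),.086); t=np.array([t[0],t[1],.12])
R=Ro.from_euler("xyz",[np.pi,0,np.radians(-20)])
plan(t,R); t2=t.copy(); t2[2]=.0385; plan(t2,R,.03,start=(t,R))
E
```

```text
[ 0.4627 -0.2561  0.086 ] 0.5288306543511968
[ 0.3862 -0.2368  0.086 ] 0.4529946927906948
[ 0.409  -0.1756  0.086 ] 0.44512900697651675
[ 0.315  -0.2964  0.086 ] 0.4324966530685492Traceback (most recent call last):
  File "<stdin>", line 6, in <module>
    return umr_minimum(a, axis, None, out, keepdims, initial, where)
ValueError: zero-size array to reduction operation minimum which has no identity
```

```bash
python3 - <<'E'
from h import *
t=np.array([.4625,-.2545,.0385])
R=Ro.from_euler("xyz",[np.pi,0,np.radians(-20)])
plan(t,R,.03)
E
```

```text
6 dp [[0.0001, 0.0008, 0.0356], [0.0001, 0.0008, 0.0356], [0.0001, 0.0008, 0.0356], [0.0001, 0.0008, 0.0356], [0.0001, 0.0008, 0.0356], [0.0001, 0.0008, 0.0356]] rot [[-0.0, 0.0, 0.0002], [-0.0, 0.0, 0.0002], [-0.0, 0.0, 0.0002], [-0.0, 0.0, 0.0002], [-0.0, 0.0, 0.0002], [-0.0, 0.0, 0.0002]]
```

>>> move_arm(jaw=[0,0,0,0,0,0,0,0], dp=[[0.0,0.002,0.03],[0.0,0.002,0.03],[0.0,0,0.036],[0.0,0,0.036],[0.0,0,0.036],[0.0,0,0.026],[0,0,0.0188],[0,0,0]], rotation=[[0,0,0],[0,0,0],[0,0,0],[0,0,0],[0,0,0],[0,0,0],[0,0,0],[0,0,0]])

```text
clock: 2.4
position: [0.4612, -0.2555, 0.0388]
tool_rot: [3.141, 0.002, -0.348]
force: [-0.0, 0.4, 0.8]
grip_width: 0.0852
```

>>> move_arm(jaw=[120,200,255,255,255,255], dp=[[0,0,0],[0,0,0],[0,0,0],[0,0,0],[0,0,0],[0,0,0]], rotation=[[0,0,0],[0,0,0],[0,0,0],[0,0,0],[0,0,0],[0,0,0]], squeeze=70)

```text
clock: 3.15
position: [0.4623, -0.2553, 0.0401]
tool_rot: [3.141, -0.001, -0.348]
force: [-0.9, 0.4, 8.9]
grip_width: 0.0306
```

```bash
cat >> h.py <<'E'
def axis(phi):
    t=np.radians(22); return np.array([np.sin(t)*np.cos(phi),np.sin(t)*np.sin(phi),np.cos(t)])
def Rtool(a,psi=None):   # tool z = -a, tool x in the lean plane, outward
    x=-(a*[1,1,0]); x-=a*(x@a); x/=np.linalg.norm(x); z=-a
    return Ro.from_matrix(np.c_[x,np.cross(z,x),z])
E
python3 - <<'E'
from h import *
a=axis(np.radians(203)); A=calibration("scene");B=calibration("side")
t=(onplane(A,np.array((459,313))*.7,.115)+onplane(B,np.array((377,284))*.7,.115))/2; print(t,a)
p,R=pose(); m=np.array([.4623,-.2553,.20])
plan(t+.10*a,Rtool(a),start=(m,R))
E
```

```text
[0.59409556 0.06810648 0.115     ] [-0.34482719 -0.14637046  0.92718385]
8 dp [[-0.0021, -0.0505, -0.0012], [0.0026, -0.0505, -0.0003], [0.0072, -0.0501, 0.0008], [0.0117, -0.0492, 0.0022], [0.0161, -0.0478, 0.0037], [0.0202, -0.0461, 0.0054], [0.0241, -0.0439, 0.0072], [0.0277, -0.0414, 0.0091]] rot [[0.0057, 0.0145, -0.0294], [0.0057, 0.0145, -0.0294], [0.0057, 0.0145, -0.0294], [0.0057, 0.0145, -0.0294], [0.0057, 0.0145, -0.0294], [0.0057, 0.0145, -0.0294], [0.0057, 0.0145, -0.0294], [0.0057, 0.0145, -0.0294]]
```

>>> move_arm(jaw=[255,255,255,255,255,255], dp=[[0,0,-0.02],[0,0,-0.03],[0,0,-0.05],[0,0,-0.05],[0,0,-0.05],[0,0,0]], rotation=[[0,0,0],[0,0,0],[0,0,0],[0,0,0],[0,0,0],[0,0,0]])

```text
clock: 3.9
position: [0.463, -0.2557, 0.2029]
tool_rot: [3.141, -0.005, -0.348]
force: [-0.1, 0.9, -2.1]
grip_width: 0.0302
```

>>> move_arm(jaw=[255,255,255,255,255,255,255,255,255,255], dp=[[-0.0021,-0.0505,-0.0012],[0.0026,-0.0505,-0.0003],[0.0072,-0.0501,0.0008],[0.0117,-0.0492,0.0022],[0.0161,-0.0478,0.0037],[0.0202,-0.0461,0.0054],[0.0241,-0.0439,0.0072],[0.0277,-0.0414,0.0091],[0,0,0],[0,0,0]], rotation=[[0.0057,0.0145,-0.0294],[0.0057,0.0145,-0.0294],[0.0057,0.0145,-0.0294],[0.0057,0.0145,-0.0294],[0.0057,0.0145,-0.0294],[0.0057,0.0145,-0.0294],[0.0057,0.0145,-0.0294],[0.0057,0.0145,-0.0294],[0,0,0],[0,0,0]])

```text
clock: 5.15
position: [0.5589, 0.053, 0.2066]
tool_rot: [-3.141, -0.381, 0.399]
force: [1.0, -1.2, -1.9]
grip_width: 0.0303
```

```bash
python3 - <<'E'
from h import *
s=bot.observe(); print(s["position"],s["tool_rot"],s["qpos"],s["clock"],s["force"])
p,R=pose(); print("axis",-R.as_matrix()[:,2])
c=calibration("wrist"); np.savez("w2.npz",**{k:np.array(c[k]) for k in("T","camera_matrix")})
w=grab_frame("wrist"); cv2.imwrite("pics/w2.png",w)
sc=grab_frame("scene"); sd=grab_frame("side"); cv2.imwrite("pics/sc2.png",sc); cv2.imwrite("pics/sd2.png",sd)
cr=lambda im,u,v:cv2.resize(im[v:v+120,u:u+80],(400,600),interpolation=cv2.INTER_CUBIC)
cv2.imwrite("pics/cr2.png",np.hstack([cr(sc,285,165),cr(sd,225,135)]))
E
```

```text
[0.55885519 0.05295559 0.20661912] [-3.1411772  -0.38119394  0.39932414] [ 8.28716294e-02  3.20809550e-01 -2.77399266e-01  2.08964981e+00
 -1.40820408e-03  3.71012218e-01 -1.33495202e+00] 5.15 [ 1.03516082 -1.24299026 -1.93339557]
axis [-0.34259766 -0.14502604  0.92822104]
```

View pics/cr2.png

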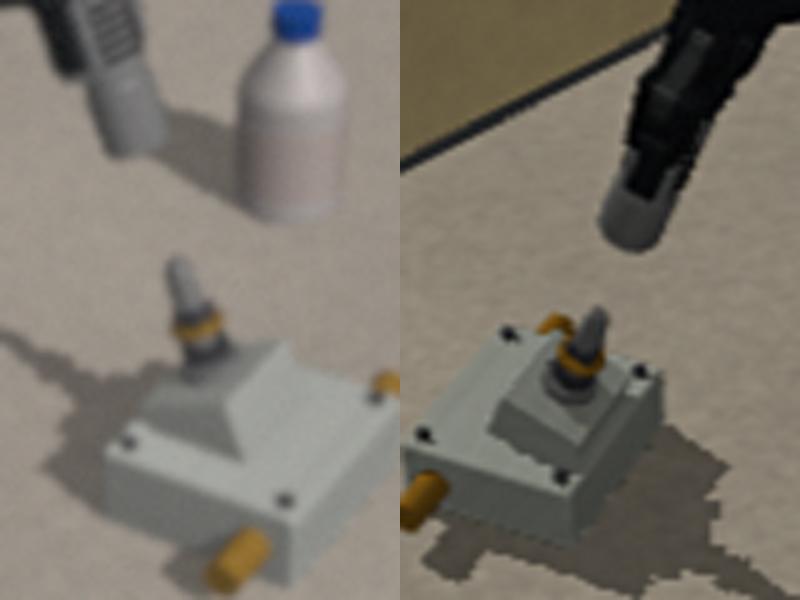

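View pics/w2.png

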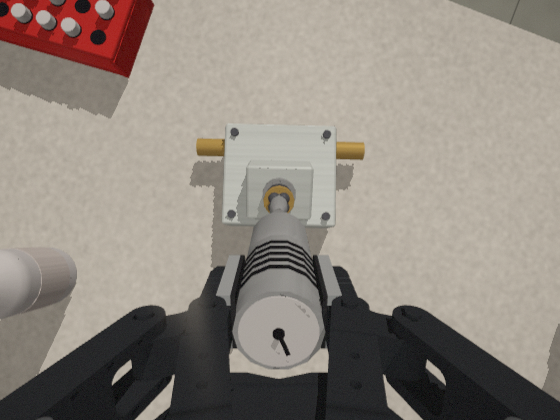

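The scene crop shows the mouth at crop (136,146), the nipple tip at (177,263) and the collar at (199,328). The side crop shows the mouth at (231,234), the tip at (199,311) and the collar at (181,358). In the wrist view the gauge is nearly in line with the nipple, and the block screws are at (234,132), (327,134), (232,214) and (326,216).

```bash
python3 - <<'E'
from h import *
A=calibration("scene");B=calibration("side");W=dict(np.load("w2.npz"))
sc=lambda u,v:(285+u/5-.4,165+v/5-.4); sd=lambda u,v:(225+u/5-.4,135+v/5-.4)
T=lambda u,v:tri([(A,sc(*u)),(B,sd(*v))])
m=T((136,146),(231,234)); t=T((177,263),(199,311)); col=T((199,328),(181,358))
p,R=pose(); Z=R.as_matrix()[:,2]
print("mouth tri",m.round(4),"kin",(p+.04*Z).round(4)); print("tip",t.round(4),"collar",col.round(4))
d=t-col; print("axis obs",d/np.linalg.norm(d),np.linalg.norm(d))
print("tip-mouth in tool frame",R.inv().apply(t-m)*1000,"TCP frame tip",R.inv().apply(t-p)*1000)
S=[onplane(W,q,.04) for q in((234,132),(327,134),(232,214),(326,216))]
for i,j in((0,1),(2,3),(0,2),(1,3)):
    v=S[i]-S[j]; print(np.degrees(np.arctan2(v[1],v[0])).round(2),np.linalg.norm(v).round(4))
c=sum(S)/4; print("block mid",c)
for ph in(202,203,204,205):
    a=axis(np.radians(ph)); h=-a*[1,1,0]/np.sin(np.radians(22))
    # foot of nipple axis unknown; check lateral position of tip vs block mid
    print(ph,"lateral",(t-c)@[-h[1],h[0],0])
print("axis pix of dial/mouth pred",proj(W,p+.04*Z),proj(W,p-.046*Z))
for q in (t,p+.1*Z,p+.142*Z): print(proj(W,q))
E
python3 -c "
import cv2
im=cv2.imread('pics/w2.png')[160:240,230:330]
cv2.imwrite('pics/w2c.png',cv2.resize(im,(750,600),interpolation=cv2.INTER_CUBIC))"
```

```text
mouth tri [0.5723 0.0591 0.1689] kin [0.5729 0.0585 0.1698]
tip [0.5927 0.0664 0.1146] collar [0.6024 0.0722 0.0819]
axis obs [-0.2831536  -0.16766161  0.9443059 ] 0.03460200797664492
tip-mouth in tool frame [-0.22664677  1.24979252 58.4425791 ] TCP frame tip [-0.8901166   0.40100429 99.16120996]
111.69 0.0909
111.73 0.0899
22.23 0.0803
21.56 0.0803
block mid [0.63040931 0.08317308 0.04      ]
202 lateral -0.0014481744192846693
203 lateral -0.0007270358515763339
204 lateral -5.675821704634213e-06
205 lateral 0.0007156859370773162
axis pix of dial/mouth pred [281.23812952 238.42120082] [283.15267307 335.38190137]
[281.18549755 209.62968745]
[280.64035671 208.14742079]
[280.36127504 194.0135274 ]
```

View pics/w2c.png

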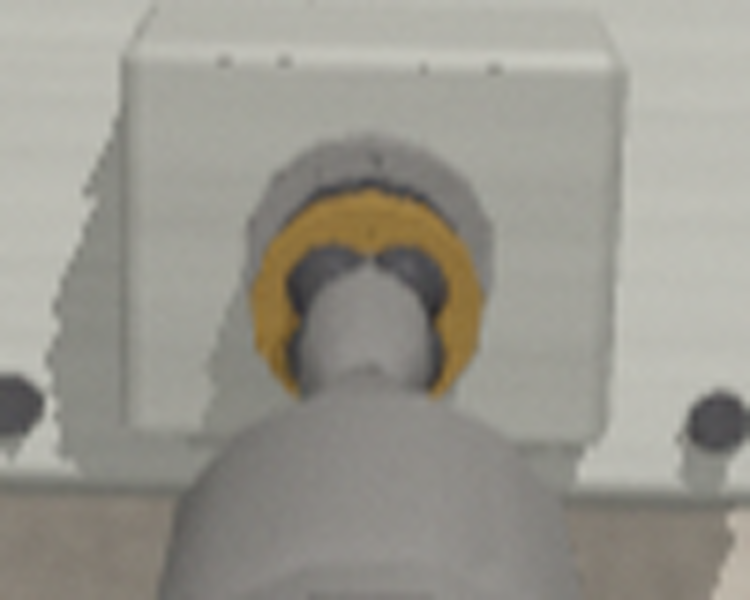

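```bash
python3 - <<'E'
from h import *
p,R=pose(); a=axis(np.radians(201.9)); R1=Rtool(a)
m=p+.04*R.as_matrix()[:,2]; tip=m+R.apply([0,.0006,.059]); t=tip+.052*a   # mouth 12 mm short
plan(t,R1,n=4)
E
```

```text
4 dp [[-0.0, 0.0001, 0.0147], [-0.0, 0.0001, 0.0147], [-0.0, 0.0, 0.0147], [-0.0001, 0.0, 0.0147]] rot [[-0.0005, 0.0002, 0.0012], [-0.0005, 0.0002, 0.0012], [-0.0005, 0.0002, 0.0012], [-0.0005, 0.0002, 0.0012]]
```

>>> move_arm(jaw=[255,255,255,255,255,255,255,255,255,255], dp=[[0,0.0001,0.0147],[0,0.0001,0.0147],[0,0,0.0147],[0,0,0.0147],[0,0,0],[0,0,0.005],[0,0,0.005],[0,0,0.005],[0,0,0.005],[0,0,0]], rotation=[[-0.0005,0.0002,0.0012],[-0.0005,0.0002,0.0012],[-0.0005,0.0002,0.0012],[-0.0005,0.0002,0.0012],[0,0,0],[0,0,0],[0,0,0],[0,0,0],[0,0,0],[0,0,0]], squeeze=100)

```text
clock: 6.55
position: [0.5802, 0.0622, 0.1476]
tool_rot: [-3.141, -0.382, 0.384]
force: [-5.2, -1.4, -3.8]
grip_width: 0.0303
```

```bash
cat >> h.py <<'E'
def ft():
    s=bot.observe(); p,R=pose(); tip=np.array([.5929,.0666,.115])
    print("force tool",R.inv().apply(s["force"]).round(2),"moment",np.round(s["moment"],2),"TCP from tip (tool, mm)",(R.inv().apply(p-tip)*1000).round(1),"mouth depth",(R.inv().apply(p-tip)[2]*1000+40).round(1),s["clock"],s["grip_width"])
E
python3 -c "
from h import *
ft()"
```

```text
force tool [-6.42 -0.64  1.54] moment [-0.48  1.81  0.08] TCP from tip (tool, mm) [ -0.3  -0.7 -35.2] mouth depth 4.8 6.55 0.030269379998364942
```

>>> move_arm(jaw=[255,255,255,255,255,255], dp=[[-0.0006,0,0],[-0.0006,0,0.003],[0,0,0.004],[0,0,0.004],[0,0,0.004],[0,0,0]], rotation=[[0,0,0],[0,0,0],[0,0,0],[0,0,0],[0,0,0],[0,0,0]])

```text
clock: 7.3
position: [0.5835, 0.0636, 0.1362]
tool_rot: [-3.141, -0.383, 0.384]
force: [-5.6, -0.8, -7.2]
grip_width: 0.0305
```

```bash
python3 -c "
from h import *
ft()"
```

```text
force tool [-7.78 -1.37  4.61] moment [-0.67  2.3   0.1 ] TCP from tip (tool, mm) [ -1.2  -0.8 -23.3] mouth depth 16.7 7.3 0.03048825661509289
```

```bash
python3 - <<'E'
from h import *
ft()
w=grab_frame("wrist"); sc=grab_frame("scene"); sd=grab_frame("side"); cv2.imwrite("pics/sd3.png",sd)
cr=lambda im,u,v,n=80:cv2.resize(im[v:v+n*3//2,u:u+n],(400,600),interpolation=cv2.INTER_CUBIC)
cv2.imwrite("pics/cr3.png",np.hstack([cr(sc,295,185,56),cr(sd,230,155,56)]))
ft()
E
```

```text
force tool [-7.78 -1.37  4.61] moment [-0.67  2.3   0.1 ] TCP from tip (tool, mm) [ -1.2  -0.8 -23.3] mouth depth 16.7 7.3 0.03048825661509289
force tool [-8.14 -1.43  5.2 ] moment [-0.62  2.4   0.12] TCP from tip (tool, mm) [ -1.2  -0.8 -23.4] mouth depth 16.6 7.45 0.030273684908476203
```

View pics/cr3.png

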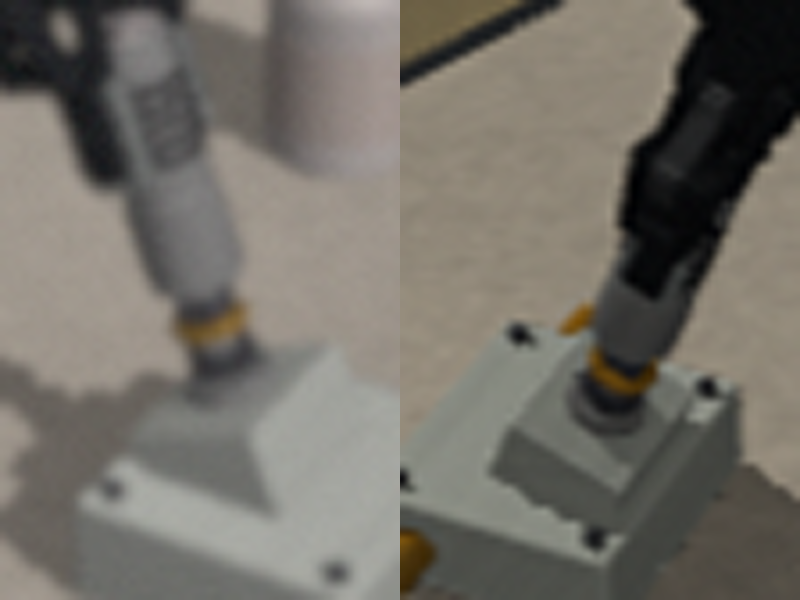

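The rim sits coaxially over the nipple, a few mm above the collar: rim at crop (205,300) and collar at (210,325) in the scene view. I'll press on.

>>> move_arm(jaw=[255,255,255,255,255,255,255,255], dp=[[0,0,0.005],[0,0,0.005],[0,0,0.004],[0,0,0.004],[0,0,0.004],[0,0,0.004],[0,0,0],[0,0,0]], rotation=[[0,0,0],[0,0,0],[0,0,0],[0,0,0],[0,0,0],[0,0,0],[0,0,0],[0,0,0]])

```text
clock: 8.45
position: [0.5902, 0.0663, 0.1169]
tool_rot: [-3.141, -0.382, 0.384]
force: [-11.3, -3.2, -2.1]
grip_width: 0.0298
```

```bash
python3 -c "
from h import *
ft()"
```

```text
force tool [-11.59  -1.23  -2.4 ] moment [-0.8   2.98  0.19] TCP from tip (tool, mm) [-1.7 -0.7 -2.8] mouth depth 37.2 8.45 0.029808222409093834
```

>>> move_arm(jaw=[255,255,255,255,255,255], dp=[[-0.001,0,0],[-0.001,0,0.001],[0,0,0.002],[0,0,0.002],[0,0,0],[0,0,0]], rotation=[[0,0,0],[0,0,0],[0,0,0],[0,0,0],[0,0,0],[0,0,0]])

```text
clock: 9.2
position: [0.5912, 0.0667, 0.1135]
tool_rot: [-3.141, -0.384, 0.384]
force: [-12.0, -1.0, 6.6]
grip_width: 0.0298
```

```bash
python3 -c "
from h import *
ft()"
```

```text
force tool [ -8.14  -3.55 -10.45] moment [-0.33  2.3   0.25] TCP from tip (tool, mm) [-2.  -0.7  0.8] mouth depth 40.8 9.2 0.029849027875396467
```

>>> move_arm(jaw=[255,255,255,255], dp=[[-0.0005,0.0003,0.0015],[0,0,0.0015],[0,0,0],[0,0,0]], rotation=[[0,0,0],[0,0,0],[0,0,0],[0,0,0]])

```text
clock: 9.7
position: [0.5917, 0.0667, 0.113]
tool_rot: [3.141, -0.386, 0.385]
force: [-38.9, -6.0, 55.4]
grip_width: 0.03
```

```bash
python3 -c "
from h import *
ft()"
```

```text
force tool [-14.63  -8.95 -65.74] moment [0.44 4.14 0.75] TCP from tip (tool, mm) [-1.8 -0.5  1.5] mouth depth 41.5 9.7 0.030028042956796563
```

>>> move_arm(jaw=[255,255,255,255], dp=[[0,-0.0003,-0.0012],[0,0,0],[0,0,0],[0,0,0]], rotation=[[0,0,0],[0,0,0],[0,0,0],[0,0,0]])

```text
clock: 10.2
position: [0.5915, 0.0667, 0.1132]
tool_rot: [3.141, -0.385, 0.385]
force: [-26.6, -5.1, 35.9]
grip_width: 0.0299
```

```bash
python3 - <<'E'
from h import *
ft()
w=grab_frame("wrist"); sc=grab_frame("scene"); sd=grab_frame("side")
cr=lambda im,u,v,n=80:cv2.resize(im[v:v+n*3//2,u:u+n],(400,600),interpolation=cv2.INTER_CUBIC)
cv2.imwrite("pics/cr4.png",np.hstack([cr(sc,295,185,56),cr(sd,230,155,56)])); cv2.imwrite("pics/w4.png",w)
ft()
E
```

```text
force tool [-11.2   -5.2  -43.24] moment [0.06 3.26 0.5 ] TCP from tip (tool, mm) [-1.9 -0.6  1.1] mouth depth 41.1 10.2 0.029857023242583044
force tool [-11.55  -4.36 -42.61] moment [0.06 3.31 0.5 ] TCP from tip (tool, mm) [-1.9 -0.6  1.1] mouth depth 41.1 10.35 0.029907087410117168
```

View pics/cr4.png

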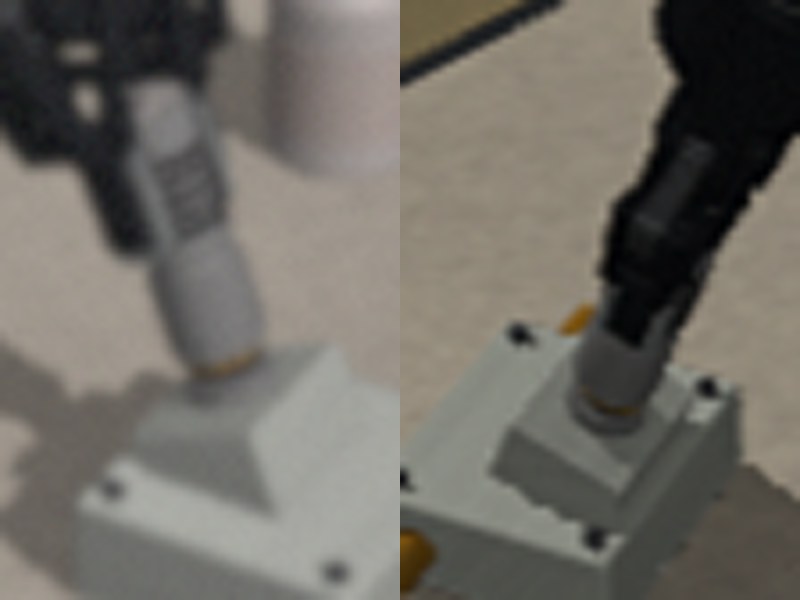

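View pics/w4.png

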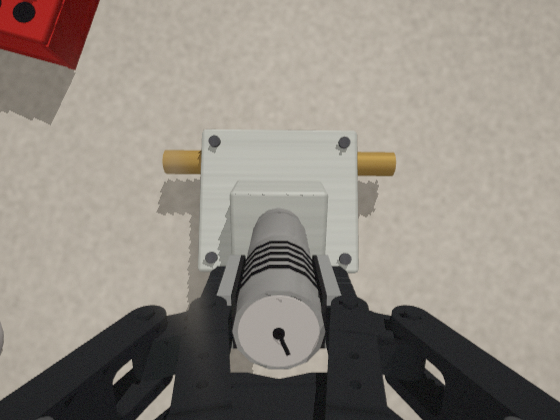

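>>> move_arm(jaw=[255,255,255], dp=[[0,0,-0.0005],[0,0,0],[0,0,0]], rotation=[[0,0,0],[0,0,0],[0,0,0]])

```text
clock: 10.72
position: [0.5914, 0.0667, 0.1133]
tool_rot: [3.141, -0.385, 0.384]
force: [-22.7, -3.3, 26.9]
grip_width: 0.0303
```

```bash
python3 - <<'E'
from h import *
ft(); workorder.job_done(); ft()
E
```

```text
force tool [-10.54  -5.44 -33.3 ] moment [-0.02  2.93  0.44] TCP from tip (tool, mm) [-1.9 -0.6  1. ] mouth depth 41.0 10.725 0.03033064836236038
the job is handed in; nothing more can be done
the job is handed in; nothing more can be done
```

I picked up the farthest of the four gauges, pressed it onto the slanted nipple along its axis, and handed the job in at 10.7 s while still holding it there.

- **Seating:** The force along the nipple climbed steeply once the collar bottomed out, peaking at about 66 N. I eased off to about 33 N, well above the 12 N spring. The last close pictures, taken just before that final easing, show the rim with the collar pushed down at the boss.
- **Depth:** My position estimate put the mouth 41.0 mm below the tip, against 42 mm nominal. The roughly 2 mm calibration error covers the difference.
- **Snap:** I did not see a separate force spike at the lock balls. The depth and the collar position show that the mouth passed them.
- **Sideways force:** About 10–12 N of sideways force remained from slight misalignment, even after I shifted the tool sideways to reduce it.
- **Bystanders:** The arm's path stayed clear of the jar, the bottle and the rack. I did not re-measure their positions at the end.

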